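# Open the water filter's gate valve a true quarter turn

## Task

Open the water filter's gate valve by a quarter turn of its stem and no further: the red handwheel is loose on the stem by an unknown amount, so lead it round anticlockwise by its black crank grip until you feel it bite, and only from there count the quarter turn. Then press the green button all the way down and let go to start the flush timer. The filter just stands on the counter, so work gently enough not to shove it out of place, and leave the cup, dish, lunch box and rice paddle where they are.

Things in the scene. Friction and masses are not known exactly. Their poses are not given: they have to be found in the camera images.
- filter: Free-standing water filter, 2.6 kg. White housing 180 x 340 mm (x, y), flat top at 90 mm. Origin: centre of underside; x away from robot, y left, z up. On top: blue canister, radius 50, to 165 mm high, at (10, 115); brass valve, radius 21 to 114 mm high, neck radius 13 above, and red wheel at (0, -100); button at (-50, 30). Outlet pipe, radius 8, 102 mm high, from valve to x -135.
- wheel_axis (a point): Centre of the red handwheel's flat top face, on its vertical axis, 168 mm above the counter; wheel 100 mm diameter, 14 mm thick. Anticlockwise from above opens. It is loose on the stem: in its play it turns at about 0.03 Nm, and 0.3 to 2.1 rad of play (unseen) is left at the start before it bites.
- grip_center (a point): Centre of the black crank grip standing upright on the wheel, 40 mm from the wheel's axis: cylinder 18 mm diameter, 40 mm tall, from 171 to 211 mm above the counter, revolving freely on its own pin, so that it can be pinched from above and led round the axis. Free play resists it with about 1 N, the turning stem with about 8 to 11 N.
- stem_top (a point): Top centre of the plain steel stem, radius 6 mm, in the wheel's hub; at 180 mm when shut, as at the start. The wheel drives it through a rubber dog: after the play the torque climbs to 0.45 Nm over about 0.1 rad, then the stem turns along, rising 8 mm per turn (2 mm per quarter), and stays where left. It does not rise in the play. Turned back, the wheel runs 2.4 rad free.
- timer_top (a point): Centre of the top of the green round push button, radius 15 mm, on the filter's housing; it presses straight down, travel 6 mm, about 4 N at the bottom, and springs back.
- timer (a joint): Button travel, m: 0 released, 0.006 fully down.
- cup: Steel mini cup, 52 mm diameter, 52 mm tall, under the outlet pipe; origin at the centre of its underside.
- dish: White ceramic sauce dish, 84 mm diameter, 22 mm tall, behind the filter; origin at the centre of its underside.
- lunchbox: Clear plastic two-tier lunch box with green edges and clips, 116 x 171 x 99 mm, left of the filter; origin at the centre of its underside.
- paddle: Wooden rice paddle lying flat, 205 mm long along its x, 58 mm wide, 8 mm thick, right of the filter; origin at its underside, about mid-length.

How it is judged:
On the way, in this order (a step that is already met when the one before it is completed fails the run):
1. the stem itself has been turned a quarter turn open (risen 2 mm, within 0.45 mm) (z of stem_top in the frame of filter between 0.18155 and 0.18245 m), for 0.3 s.
2. the green button is pressed fully down (value of joint timer above 0.0048 m), for 0.05 s.
At the end, for the whole second after the job is handed in: The stem stands a quarter turn open (2 mm risen, within 0.45 mm, which is 20 degrees of turn), the button has sprung back up, the filter stands upright and at rest within 25 mm of where it was, and cup, dish, lunch box and paddle are within 25 mm of where they were (all of step 1 and value of joint timer below 0.0015 m and distance of each of filter, cup, dish, lunchbox, paddle from where it was at the start of the episode below 0.025 m and angle between filter's own z axis and vertical below 0.03 rad and linear speed of filter below 0.01 m/s); the robot touches nothing.
It fails at once if the valve is opened clearly too far (stem risen more than 2.6 mm) (z of stem_top in the frame of filter above 0.1826 m).
It fails at once if the filter is shoved more than 30 mm (distance of filter from where it was at the start of the episode above 0.03 m).
It fails at once if the cup, dish, lunch box or paddle is moved more than 25 mm (distance of any of cup, dish, lunchbox, paddle from where it was at the start of the episode above 0.025 m).
It also fails if it takes over 61 s, if anything falls off the work surface, if the arm or the gripper's body presses on something with over 40 N, if the wrist force passes 120 N, or if a joint passes its speed limit or range.

## Robot

A 6-joint arm with a two-finger parallel gripper is mounted at the origin on the work surface. World frame = base frame: x ahead of the robot, y to its left, z up, the work surface at z = 0. Lengths are in m, angles in rad, forces in N, time in s.
With the tool pointing down it reaches from about 0.375 to 0.9 m from the base axis. Payload 3.1 kg.
Tool frame: the origin (TCP) lies midway between the tips of the shut fingers; the grasp point (between the pads) lies 19 mm behind it; x points along the fingers, z is the direction in which the jaws open and shut, and the axes are right-handed (so a half turn about x gives the same grasp; the last joint's range is limited). The gripper opens to 87 mm and grips with 3 to 60 N. Pads are 19 mm wide; open, the fingers measure 117 mm over their backs; the gripper's body (75 mm by 190 mm) begins 51 mm behind the grasp point.
Start: joints at [0.999, 0.527, 1.433, -0, 1.181, -0.178], TCP at [0.24, 0.577, 0.197] pointing down, gripper open.
Joint ranges: [-3.08, 3.08], [-0.75, 2.2], [0.22, 2.44], [-1.43, 4.57], [0, 2.65], [-2.85, 2.85]. Speed limits (rad/s): [2.79, 2.79, 3.14, 3.14, 3.14, 3.14].

## Interface

Orientations are given as a unit quaternion [x, y, z, w].
In Python, from rig import robot, optics, workorder gives the robot as it stands.
- The arm moves only by the tool arm_command, never from a script. Its argument "plan" is a list of rows, each a list of 7 numbers: the shift along the tool's x, y, z in cm, then the turn, a rotation vector about the tool's x, y, z in rad, then the finger opening in cm, from 0 to 8.7. In form: [[x, y, z, ax, ay, az, gripper], ...]. A call has 1 to 12 rows; each row shifts and turns the pose as measured when the row begins, along the tool's axes as they then stand; what a row does not reach is not made up. A row lasts 1/8 s, in which the tool goes at most 62.5 mm and 10.7 degrees, less where a joint would pass 70% of its speed; a pose out of reach is approached as far as the arm can. A call with a gripper value outside its range is refused whole. The fingers move at their own pace and stop on an object; "grip_force" is the grip in N (left out, the last holds). Time passes only in rows, so rows that do not move let the fingers close. It gives the time, the measured TCP pose, the force and the opening at its end, in the units of the state.
- robot.get_obs(): the state, without advancing time (a new reading comes with each control period).
- optics.camera(name): name is "scene" or "top" or "wrist"; returns (picture, depth): 420x560x3 uint8, blue, green, red; 420x560 float32, m along the optical axis (not along the pixel's ray), 0 where there is no reading.
- optics.camera_info(name): a dict with "mtx" (3x3 intrinsics, pixels), "position" and "rotation" of the camera in the world; the wrist camera has in their place "tool_from_camera" (4x4, takes a point from camera to tool coordinates, whose origin is the TCP and whose axes are the tool frame's). Camera axes: x right, y down, z forward; pixel columns grow to the right and rows downward; lengths in m; the calibration is good to about 2 mm. A picture is of the moment at which its call begins: read the wrist's pose just before it. camera_info takes no time and is no camera call.
- workorder.hand_in(): hands the job in, once; it reports no verdict.
The state is a dict: "time": time; "q": joint angles; "joint_velocities": joint speeds; "joint_torque": joint torques, N m; "position": TCP position; "tool_rot": TCP orientation; "ft_force": force on the tool from outside, world axes, zero at the start; "moment": the same for the moment, N m; "grip_width": finger opening in m.
Only numpy, scipy, OpenCV 4.12 (cv2) and the standard library are available. Lean on these libraries where they do the work, as an engineer would, in place of code of your own. Each camera call takes 0.05 s, during which the arm holds its last target. There are 200 camera calls.

## Working session

There is one attempt and no reset: what is moved stays moved. The work goes in short steps, Python scripts to look and compute and a tool call to move; the robot and the scene stay as the last step left them, time stands still between calls to the robot, and variables do not carry over. Pictures are saved under pics/ and viewed, about 8 in all and at most 12, crops included, and the job is handed in when it is done.

Besides the shell and the picture viewer there is one more tool, called after "Emit:" in YAML: its name, and indented under it one key for each argument. arm_command: Moves the arm, as the interface text tells. Its arguments: {"type":"object","properties":{"plan":{"type":"array"},"grip_force":{"type":"number"}},"required":["plan"]}

```bash
mkdir -p pics; ls; cat > h.py <<'E'
import numpy as np,cv2
from rig import robot,optics,workorder
from scipy.spatial.transform import Rotation as R
def cam(name):
    o=robot.get_obs(); im,d=optics.camera(name); i=optics.camera_info(name)
    if name=="wrist":
        T=np.eye(4);T[:3,:3]=R.from_quat(o["tool_rot"]).as_matrix();T[:3,3]=o["position"]
        T=T@np.array(i["tool_from_camera"])
    else:
        T=np.eye(4);r=np.array(i["rotation"]);T[:3,:3]=r if r.shape==(3,3) else R.from_quat(r).as_matrix();T[:3,3]=i["position"]
    return im,d,np.array(i["mtx"]),T
def onplane(uv,K,T,z):
    r=T[:3,:3]@np.linalg.solve(K,[uv[0],uv[1],1.]);p=T[:3,3];return p+r*(z-p[2])/r[2]
def points(d,K,T):
    v,u=np.indices(d.shape);P=np.stack([(u-K[0,2])/K[0,0]*d,(v-K[1,2])/K[1,1]*d,d],-1)
    return P@T[:3,:3].T+T[:3,3]
E
python3 - <<'E'
from h import *
print(robot.get_obs())
for n in("top","scene"):
    im,d,K,T=cam(n);cv2.imwrite(f"pics/{n}0.png",im);print(n,K.round(1).tolist(),T.round(3).tolist())
    P=points(d,K,T);h=cv2.cvtColor(im,cv2.COLOR_BGR2HSV)
    for c,m in dict(red=((h[...,0]<8)|(h[...,0]>172))&(h[...,1]>130)&(h[...,2]>60),green=(abs(h[...,0].astype(int)-65)<22)&(h[...,1]>100),blue=(abs(h[...,0].astype(int)-110)<12)&(h[...,1]>110)).items():
        k,l,s,ce=cv2.connectedComponentsWithStats(m.astype(np.uint8))
        for j in range(1,k):
            if s[j,4]>60: print(c,s[j].tolist(),ce[j].round(),np.median(P[(l==j)&(d>0)],0).round(3))
E
```

```text
pics
{'time': 0.0, 'q': array([ 9.98498550e-01,  5.28476763e-01,  1.43390142e+00, -1.64769351e-06,
        1.18136863e+00, -1.78513382e-01]), 'joint_velocities': array([ 0.00185712, -0.00072765,  0.0008222 ,  0.00058903,  0.00137631,
        0.00136088]), 'joint_torque': array([ 1.74672947e-03, -4.40044999e+01, -1.76593423e+01,  6.32582442e-02,
        5.82715985e-02, -1.79646613e-04]), 'position': array([0.23935606, 0.57650735, 0.19646545]), 'tool_rot': array([-0.3928324 ,  0.58884871,  0.39222426,  0.58745216]), 'ft_force': array([ 1.18117398,  0.16710021, -0.52373779]), 'moment': array([ 0.02401845, -0.02893559, -0.01811205]), 'grip_width': 0.087145441526977}
top [[480.2, 0.0, 276.5], [0.0, 480.2, 217.8], [0.0, 0.0, 1.0]] [[-0.014, -0.995, 0.103, 0.46], [-1.0, 0.014, -0.001, 0.093], [-0.001, -0.103, -0.995, 1.18], [0.0, 0.0, 0.0, 1.0]]
red [356, 196, 47, 46, 1387] [379. 219.] [ 0.558 -0.121  0.169]
green [311, 239, 12, 11, 81] [316. 244.] [0.511 0.006 0.113]
scene [[435.4, 0.0, 288.5], [0.0, 435.4, 213.8], [0.0, 0.0, 1.0]] [[-0.838, 0.379, -0.393, 1.012], [0.546, 0.56, -0.623, 0.762], [-0.016, -0.736, -0.677, 0.914], [0.0, 0.0, 0.0, 1.0]]
red [238, 163, 35, 24, 556] [256. 175.] [ 0.564 -0.111  0.169]
green [286, 295, 79, 54, 289] [329. 328.] [0.657 0.372 0.049]
blue [528, 4, 21, 29, 240] [537.  16.] [-0.602 -0.114  0.378]
blue [278, 213, 33, 33, 503] [297. 233.] [0.585 0.126 0.146]
```

View pics/top0.png

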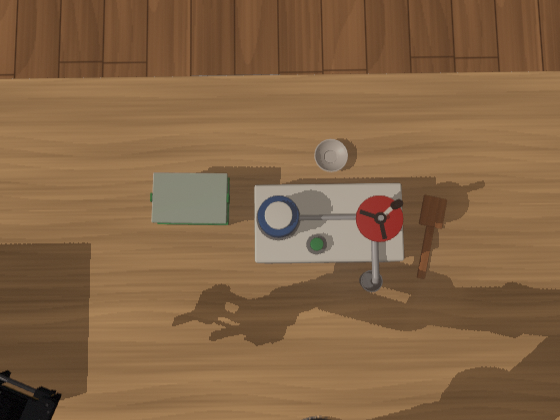

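View pics/scene0.png

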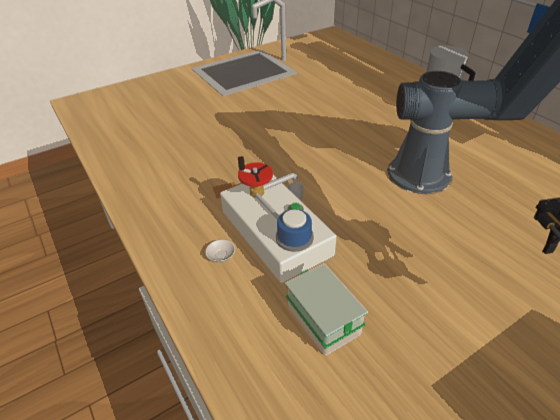

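The top view shows the wheel at about (380,218), its grip to the upper right near (397,204), the button at (316,244), the cup under the pipe at (370,282), and the paddle right of the filter. The scene view shows the grip standing at (241,163). Next I'll measure these points.

```bash
python3 - <<'E'
from h import *
o=robot.get_obs();print(R.from_quat(o["tool_rot"]).as_matrix().round(3))
im,d,K,T=cam("top");P=points(d,K,T);h=cv2.cvtColor(im,cv2.COLOR_BGR2HSV)
red=(((h[...,0]<8)|(h[...,0]>172))&(h[...,1]>130)&(h[...,2]>60)).astype(np.uint8)
pts=np.argwhere(red)[:,::-1].astype(np.float32)
c,r=cv2.minEnclosingCircle(pts);ax=onplane(c,K,T,.168);print("wheel",c,r,ax.round(4), "diam", r*2*1.012/480)
m=(d>0)&(P[...,2]>.19)&(P[...,2]<.225)&(np.hypot(P[...,0]-ax[0],P[...,1]-ax[1])<.07)
print(m.sum(),P[m].mean(0).round(4),np.median(P[m],0).round(4))
g=P[m].mean(0);print("angle",np.degrees(np.arctan2(g[1]-ax[1],g[0]-ax[0])),np.hypot(*(g-ax)[:2]))
gm=(abs(h[...,0].astype(int)-65)<22)&(h[...,1]>100);gm[:, :290]=0
print("btn",P[gm&(d>0)].mean(0).round(4),onplane(np.argwhere(gm).mean(0)[::-1],K,T,.105).round(4))
w=(d>0)&(abs(P[...,2]-.09)<.006)&(abs(P[...,0]-.55)<.13)&(abs(P[...,1])<.2)
uv=np.argwhere(w)[:,::-1].astype(np.float32);Q=P[w][:,:2].astype(np.float32)
print("housing",cv2.minAreaRect(Q),w.sum())
s=(d>0)&(np.hypot(P[...,0]-ax[0],P[...,1]-ax[1])<.007);print("stem z",P[s].round(3)[:12])
E
```

```text
[[-0.001 -0.923  0.384]
 [-0.002  0.384  0.923]
 [-1.     0.    -0.002]]
wheel (379.1197509765625, 218.0079803466797) 23.6560001373291 [ 0.5613 -0.1249  0.168 ] diam 0.09974946724573772
80 [ 0.5871 -0.1539  0.2083] [ 0.587  -0.1535  0.2112]
angle -48.36437469585212 0.038802975515826725
btn [0.5105 0.0063 0.113 ] [0.5109 0.0056 0.105 ]
housing ((0.5372531414031982, -0.02550673484802246), (0.34109270572662354, 0.2310628741979599), 89.06708526611328) 7395
stem z [[ 0.567 -0.122  0.173]
 [ 0.566 -0.122  0.181]
 [ 0.566 -0.124  0.181]
 [ 0.566 -0.126  0.182]
 [ 0.566 -0.128  0.182]
 [ 0.565 -0.119  0.175]
 [ 0.565 -0.121  0.178]
 [ 0.564 -0.122  0.182]
 [ 0.564 -0.124  0.179]
 [ 0.564 -0.126  0.181]
 [ 0.564 -0.128  0.18 ]
 [ 0.564 -0.131  0.18 ]]
```

Emit:
arm_command:
  plan:
    - [-6,0,0,-0.13,0,0,5]
    - [-4,0,0,-0.13,0,0,5]
    - [0,0,0,-0.13,0,0,5]
    - [0,-2.5,-5.2,0,0,0,5]
    - [0,-2.5,-5.2,0,0,0,5]
    - [0,-2.5,-5.2,0,0,0,5]
    - [0,-2.5,-5.2,0,0,0,5]
    - [0,-2.5,-5.2,0,0,0,5]
    - [0,-2.5,-5.2,0,0,0,5]
    - [0,-2.5,-5.2,0,0,0,5]
    - [0,-2.5,-5.2,0,0,0,5]
    - [0,-2.5,-5.2,0,0,0,5]
  grip_force: 25

```text
time: 1.65
position: [0.4742, 0.1006, 0.2978]
tool_rot: [0.505, -0.497, -0.504, -0.494]
ft_force: [0.9, 1.0, -0.3]
grip_width: 0.0499
```

Emit:
arm_command:
  plan:
    - [0,-2.3,-5.1,0,0,0,5]
    - [0,-2.3,-5.1,0,0,0,5]
    - [0,-2.3,-5.1,0,0,0,5]
    - [0,-2.3,-5.1,0,0,0,5]
    - [0,-2.3,-5.1,0,0,0,5]
    - [0,0,0,0,0,0,5]
    - [0,0,0,0,0,0,5]

```text
time: 2.52
position: [0.5962, -0.1648, 0.2953]
tool_rot: [-0.502, 0.498, 0.504, 0.496]
ft_force: [-0.2, 0.5, -0.5]
grip_width: 0.05
```

```bash
cat > look.py <<'E'
import sys
from h import *
o=robot.get_obs();print("t",o["time"],"tcp",o["position"].round(4),"F",o["ft_force"].round(2));print(R.from_quat(o["tool_rot"]).as_matrix().round(3).tolist())
im,d,K,T=cam("wrist");cv2.imwrite(sys.argv[1],im);P=points(d,K,T);h=cv2.cvtColor(im,cv2.COLOR_BGR2HSV)
red=((h[...,0]<8)|(h[...,0]>172))&(h[...,1]>130)&(h[...,2]>60)
p=np.argwhere(red)[:,::-1].astype(np.float32)
if len(p)>200:
    c,r=cv2.minEnclosingCircle(p);print("wheel px",c,r,onplane(c,K,T,.168).round(4),"bbox",cv2.boundingRect(p))
g=(d>0)&(h[...,2]<90)&(h[...,1]<120)&(P[...,2]>.2)&(P[...,2]<.22)
k,l,s,ce=cv2.connectedComponentsWithStats(g.astype(np.uint8))
for j in range(1,k):
    if s[j,4]>100:print("grip",s[j].tolist(),P[l==j].mean(0).round(4),onplane(ce[j],K,T,.211).round(4))
E
python3 look.py pics/w0.png
```

```text
t 2.525 tcp [ 0.5962 -0.1648  0.2953] F [-0.24  0.45 -0.5 ]
[[-0.004, -1.0, -0.012], [-0.001, -0.012, 1.0], [-1.0, 0.004, -0.001]]
wheel px (325.04150390625, 158.3438720703125) 50.63497543334961 [ 0.5574 -0.1255  0.168 ] bbox (276, 109, 99, 100)
grip [286, 186, 19, 20, 304] [ 0.5846 -0.1559  0.2094] [ 0.5842 -0.1559  0.211 ]
```

View pics/w0.png

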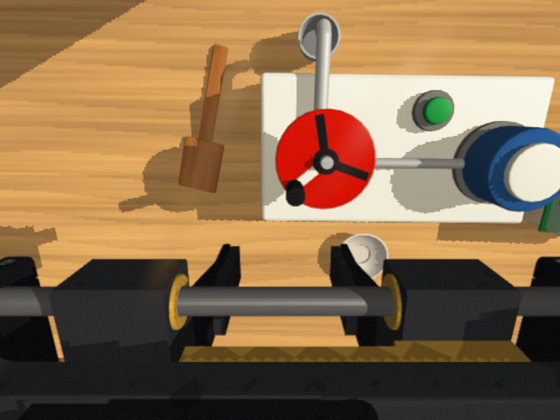

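Emit:
arm_command:
  plan:
    - [3,1,1,0,0,0,4]
    - [3,0,0,0,0,0,4]
    - [0,0,0,0,0,0,4]
    - [0,0,0,0,0,0,4]

```text
time: 3.08
position: [0.585, -0.1493, 0.237]
tool_rot: [0.505, -0.496, -0.504, -0.495]
ft_force: [-0.9, 0.1, 0.2]
grip_width: 0.0399
```

Emit:
arm_command:
  plan:
    - [2.2,-0.1,-0.5,0,0,0,4]
    - [2.2,0,0,0,0,0,4]
    - [0.6,0,0,0,0,0,4]
    - [0,0,0,0,0,0,4]
    - [0,0,0,0,0,0,4]

```text
time: 3.7
position: [0.591, -0.1549, 0.1942]
tool_rot: [0.51, -0.494, -0.5, -0.496]
ft_force: [-1.0, 0.5, -0.7]
grip_width: 0.04
```

```bash
python3 look.py pics/w1.png
```

```text
t 3.7 tcp [ 0.591  -0.1549  0.1942] F [-1.01  0.52 -0.69]
[[0.012, -1.0, -0.021], [-0.008, -0.021, 1.0], [-1.0, -0.012, -0.008]]
wheel px (329.0491638183594, 182.9388427734375) 72.98837280273438 [ 0.5557 -0.1256  0.168 ] bbox (258, 114, 144, 140)
grip [270, 229, 28, 32, 725] [ 0.5839 -0.1555  0.2089] [ 0.583  -0.1555  0.211 ]
```

View pics/w1.png

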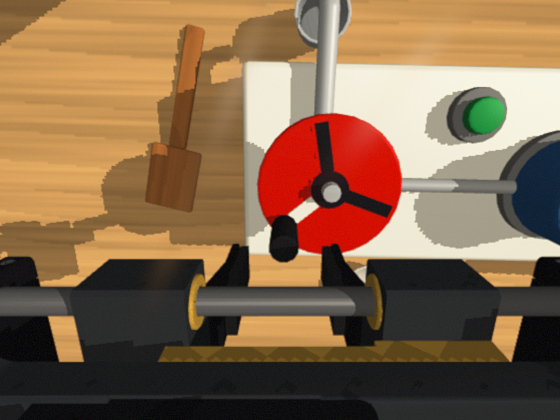

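The grip at (284,235) lies between the fingers (235 to 340). I'll shift 6 mm toward the robot, go 1 cm lower and close.

Emit:
arm_command:
  plan:
    - [0.5,0.6,0,0,-0.01,0,4]
    - [0.5,0,0,0,0,0,4]
    - [0,0,0,0,0,0,4]
    - [0,0,0,0,0,0,2.4]
    - [0,0,0,0,0,0,1.4]
    - [0,0,0,0,0,0,1.4]
    - [0,0,0,0,0,0,1.4]
  grip_force: 20

```text
time: 4.62
position: [0.5853, -0.1557, 0.1846]
tool_rot: [0.508, -0.491, -0.502, -0.498]
ft_force: [0.7, -0.2, 0.2]
grip_width: 0.0157
```

```bash
python3 look.py pics/w2.png
```

```text
t 4.625 tcp [ 0.5853 -0.1557  0.1846] F [ 0.71 -0.18  0.25]
[[0.014, -1.0, -0.021], [0.001, -0.021, 1.0], [-1.0, -0.014, 0.001]]
wheel px (331.3616943359375, 195.3297882080078) 75.34148406982422 [ 0.556  -0.1255  0.168 ] bbox (257, 123, 150, 145)
grip [253, 244, 63, 35, 1080] [ 0.5813 -0.1559  0.2105] [ 0.581  -0.1559  0.211 ]
```

```bash
python3 -c "
import cv2;i=cv2.imread('pics/w2.png')[100:360,180:420];cv2.imwrite('pics/w2c.png',cv2.resize(i,None,fx=2.2,fy=2.2))"
```

```text
(no output)
```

View pics/w2c.png

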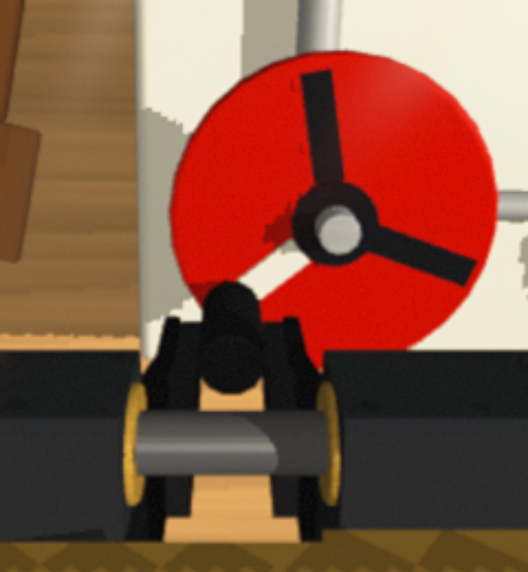

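The pads close on both sides of the grip, seen in the crop with its top at (233,365). Now I lead it round in short arcs, watching the force.

```bash
cat > arc.py <<'E'
import sys,json
from h import *
ax=np.array([.5585,-.1252]);r=.0406
def main(angs,z=.1846):
    o=robot.get_obs();p=o["position"];M=R.from_quat(o["tool_rot"]).as_matrix()
    v=p[:2]-ax;a=np.arctan2(v[1],v[0]);t=np.array([-np.sin(a),np.cos(a)]);f=o["ft_force"][:2]
    print("t",round(o["time"],2),"p",p.round(4),"ang",round(np.degrees(a),1),"rad",round(np.hypot(*v)*1e3,1),"Ft",round(f@t,1),"Fr",round(f@v/np.hypot(*v),1),"Fz",round(o["ft_force"][2],1),"w",round(o["grip_width"],4), "Mz", o["moment"].round(2))
    q=p.copy()
    for d in angs:
        b=np.radians(d);n=np.array([ax[0]+r*np.cos(b),ax[1]+r*np.sin(b),z]);print(d,(M.T@(n-q)*100).round(2));q=n
    with open("log.txt","a") as g:g.write(json.dumps([o["time"],*p,*o["ft_force"]])+"\n")
main([float(x) for x in sys.argv[1:]])
E
python3 arc.py -41 -34 -20 -10 0 10 20
```

```text
t 4.67 p [ 0.5852 -0.1556  0.1846] ang -48.7 rad 40.5 Ft -1.6 Fr -0.1 Fz 0.1 w 0.0147 Mz [-0.12 -0.02 -0.04]
-41.0 [ 0.   -0.4   0.37]
-34.0 [ 0.   -0.31  0.39]
-20.0 [ 0.01 -0.47  0.87]
-10.0 [ 0.   -0.2   0.68]
0.0 [ 0.   -0.08  0.7 ]
10.0 [0.   0.05 0.71]
20.0 [-0.    0.17  0.69]
```

Emit:
arm_command:
  plan:
    - [0,0,0,0,0,0,1.2]
    - [0,0,0,0,0,0,1.2]

```text
time: 4.92
position: [0.5852, -0.1557, 0.1846]
tool_rot: [0.508, -0.491, -0.502, -0.498]
ft_force: [0.3, -0.1, 1.2]
grip_width: 0.0148
```

```bash
python3 look.py pics/w3.png; python3 arc.py -41
```

```text
t 4.925 tcp [ 0.5852 -0.1557  0.1846] F [ 0.3  -0.08  1.18]
[[0.013, -1.0, -0.021], [0.001, -0.021, 1.0], [-1.0, -0.013, 0.001]]
wheel px (331.0545959472656, 194.54803466796875) 75.39611053466797 [ 0.5555 -0.1258  0.168 ] bbox (257, 123, 150, 146)
grip [254, 244, 61, 34, 1063] [ 0.5811 -0.1558  0.2105] [ 0.5808 -0.1558  0.211 ]
t 4.97 p [ 0.5852 -0.1557  0.1846] ang -48.8 rad 40.6 Ft -1.6 Fr 1.6 Fz 0.4 w 0.0147 Mz [-0.11  0.01  0.03]
-41.0 [ 0.01 -0.4   0.38]
```

Emit:
arm_command:
  plan:
    - [0,-0.4,0.38,0,0,0,1.2]
    - [0,-0.32,0.4,0,0,0,1.2]
    - [0,0,0,0,0,0,1.2]

```text
time: 5.35
position: [0.5927, -0.1472, 0.1846]
tool_rot: [0.508, -0.491, -0.502, -0.498]
ft_force: [-0.9, 0.7, 0.1]
grip_width: 0.0149
```

```bash
python3 look.py pics/w4.png; python3 arc.py -27 -20 -13
```

```text
t 5.35 tcp [ 0.5927 -0.1472  0.1846] F [-0.9   0.69  0.1 ]
[[0.013, -1.0, -0.021], [0.001, -0.021, 1.0], [-1.0, -0.013, 0.001]]
wheel px (318.9483642578125, 183.3354949951172) 75.9461441040039 [ 0.5557 -0.1256  0.168 ] bbox (244, 110, 151, 149)
grip [254, 244, 62, 35, 1059] [ 0.5887 -0.1474  0.2105] [ 0.5884 -0.1474  0.211 ]
t 5.4 p [ 0.5927 -0.1472  0.1846] ang -32.8 rad 40.6 Ft 0.5 Fr -0.1 Fz -0.1 w 0.0147 Mz [ 0.07 -0.03 -0.02]
-27.0 [ 0.   -0.21  0.36]
-20.0 [ 0.   -0.21  0.45]
-13.0 [ 0.   -0.15  0.47]
```

Emit:
arm_command:
  plan:
    - [0,-0.21,0.36,0,0,0,1.2]
    - [0,-0.21,0.45,0,0,0,1.2]
    - [0,0,0,0,0,0,1.2]

```text
time: 5.78
position: [0.5969, -0.1385, 0.1846]
tool_rot: [0.508, -0.491, -0.502, -0.498]
ft_force: [-0.1, -0.3, -0.6]
grip_width: 0.0148
```

```bash
python3 look.py pics/w5.png; python3 arc.py -13 -6 1
```

```text
t 5.775 tcp [ 0.5969 -0.1385  0.1846] F [-0.14 -0.26 -0.56]
[[0.013, -1.0, -0.021], [0.001, -0.021, 1.0], [-1.0, -0.013, 0.001]]
wheel px (306.1620178222656, 177.1469268798828) 76.22521209716797 [ 0.556  -0.1254  0.168 ] bbox (231, 103, 151, 148)
grip [254, 244, 63, 35, 1058] [ 0.5929 -0.1386  0.2105] [ 0.5926 -0.1386  0.211 ]
t 5.83 p [ 0.5969 -0.1386  0.1846] ang -19.3 rad 40.7 Ft 0.3 Fr 0.1 Fz -0.5 w 0.0146 Mz [ 0.05  0.02 -0.  ]
-13.0 [ 0.   -0.13  0.42]
-6.0 [ 0.   -0.09  0.49]
1.0 [ 0.   -0.03  0.49]
```

View pics/w5.png

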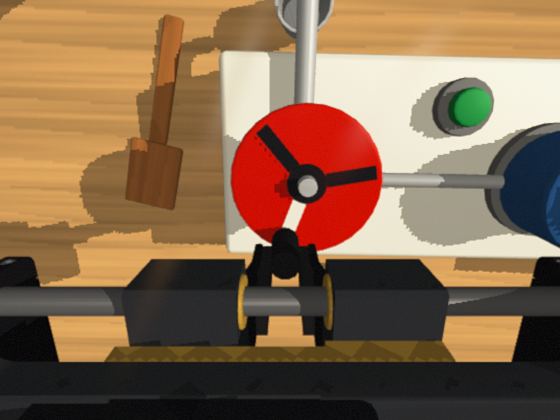

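The wheel follows: the spokes have turned about 30° and the hub sits at (307,185). There is no resistance yet.

Emit:
arm_command:
  plan:
    - [0,-0.13,0.42,0,0,0,1.2]
    - [0,-0.09,0.49,0,0,0,1.2]
    - [0,0,0,0,0,0,1.2]

```text
time: 6.2
position: [0.5972, -0.1378, 0.1848]
tool_rot: [0.512, -0.496, -0.5, -0.493]
ft_force: [-0.8, -2.1, -0.8]
grip_width: 0.0146
```

```bash
python3 arc.py 1 8 15
```

```text
t 6.2 p [ 0.5972 -0.1378  0.1848] ang -18.0 rad 40.7 Ft -2.2 Fr -0.2 Fz -0.8 w 0.0146 Mz [-0.21  0.14 -0.  ]
1.0 [-0.   -0.22  1.32]
8.0 [-0.01  0.03  0.49]
15.0 [-0.01  0.09  0.49]
```

Emit:
arm_command:
  plan:
    - [0,-0.15,0.5,0,0,0,1.2]

```text
time: 6.32
position: [0.5978, -0.1359, 0.1847]
tool_rot: [0.513, -0.498, -0.499, -0.491]
ft_force: [-3.4, -10.9, -1.6]
grip_width: 0.0148
```

```bash
python3 arc.py -10 -3 ;python3 -c "
from h import *
print(R.from_quat(robot.get_obs()['tool_rot']).as_matrix().round(3).tolist())"
```

```text
t 6.33 p [ 0.5978 -0.1359  0.1847] ang -15.3 rad 40.7 Ft -11.4 Fr -0.4 Fz -1.6 w 0.0148 Mz [-1.94  0.68 -0.06]
-10.0 [ 0.   -0.08  0.37]
-3.0 [-0.01 -0.07  0.49]
[[0.007, -1.0, -0.023], [-0.021, -0.023, 1.0], [-1.0, -0.007, -0.021]]
```

It bites at about -20 to -15°. I'll check whether the filter has stayed in place.

```bash
cat > chk.py <<'E'
from h import *
im,d,K,T=cam("top");h=cv2.cvtColor(im,cv2.COLOR_BGR2HSV)
def cen(im,m,z,K,T):return onplane(np.argwhere(m).mean(0)[::-1],K,T,z).round(4)[:2]
def run(im):
    h=cv2.cvtColor(im,cv2.COLOR_BGR2HSV);H=h[...,0].astype(int)
    red=((H<8)|(H>172))&(h[...,1]>130)&(h[...,2]>60);g=(abs(H-65)<22)&(h[...,1]>100);g[:,:290]=0;g[:,340:]=0
    b=(abs(H-110)<14)&(h[...,1]>90);b[:,:240]=0;b[:,340:]=0
    c,_=cv2.minEnclosingCircle(np.argwhere(red)[:,::-1].astype(np.float32))
    return "wheel",onplane(c,K,T,.168).round(4)[:2],"btn",cen(im,g,.105,K,T) if g.any() else None,"can",cen(im,b,.16,K,T),red.sum(),g.sum(),b.sum()
print("start",run(cv2.imread("pics/top0.png")));print("now",run(im))
E
python3 chk.py; python3 look.py pics/w6.png
```

```text
start ('wheel', array([ 0.5603, -0.1246]), 'btn', array([0.5107, 0.0053]), 'can', array([0.5659, 0.102 ]), np.int64(1387), np.int64(81), np.int64(415))
now ('wheel', array([ 0.5622, -0.1251]), 'btn', array([0.5068, 0.0068]), 'can', array([0.5662, 0.103 ]), np.int64(383), np.int64(6), np.int64(388))
t 6.375 tcp [ 0.5978 -0.1359  0.1847] F [ -3.23 -10.3   -0.18]
[[0.007, -1.0, -0.024], [-0.022, -0.024, 0.999], [-1.0, -0.007, -0.022]]
wheel px (303.5205993652344, 176.18255615234375) 76.15614318847656 [ 0.5562 -0.1249  0.168 ] bbox (228, 102, 152, 149)
grip [255, 244, 42, 33, 854] [ 0.5944 -0.138   0.2098] [ 0.5938 -0.1381  0.211 ]
grip [299, 245, 18, 11, 123] [ 0.5863 -0.1237  0.2154] [ 0.5883 -0.1234  0.211 ]
```

```bash
cat > spoke.py <<'E'
import sys
from h import *
def spokes(im,K,T):
    h=cv2.cvtColor(im,cv2.COLOR_BGR2HSV)
    red=((h[...,0]<8)|(h[...,0]>172))&(h[...,1]>130)&(h[...,2]>60)
    c,r=cv2.minEnclosingCircle(np.argwhere(red)[:,::-1].astype(np.float32))
    dk=(h[...,2]<70);dk[int(c[1]+45):]=0
    uv=np.argwhere(dk)[:,::-1];C=onplane(c,K,T,.168)
    Q=np.array([onplane(p,K,T,.168) for p in uv if np.hypot(*(p-c))<r])-C
    rr=np.hypot(Q[:,0],Q[:,1]);a=np.degrees(np.arctan2(Q[:,1],Q[:,0]))[(rr>.02)&(rr<.034)]
    a=np.sort(a)%360;a=np.sort(a);out=[]
    for g in np.split(a,np.where(np.diff(a)>12)[0]+1):
        if len(g)>40:out.append((round(float(np.mean(g)),1),len(g)))
    return out,C.round(4)
if __name__=="__main__":
    _,_,K,T=cam("wrist")
    for f in sys.argv[1:]:print(f,spokes(cv2.imread(f),K,T))
E
python3 spoke.py pics/w1.png pics/w4.png pics/w5.png pics/w6.png
```

```text
pics/w1.png ([(62.6, 249), (191.1, 287)], array([ 0.5601, -0.1084,  0.168 ]))
pics/w4.png ([(77.6, 274), (210.5, 299)], array([ 0.5606, -0.1149,  0.168 ]))
pics/w5.png ([(92.2, 282), (226.5, 301)], array([ 0.5567, -0.1233,  0.168 ]))
pics/w6.png ([(94.2, 284), (228.7, 298)], array([ 0.5562, -0.125 ,  0.168 ]))
```

```bash
cat >> arc.py <<'E'
o=robot.get_obs();M=R.from_quat(o["tool_rot"]).as_matrix();Rd=np.array([[0,-1,0],[0,0,1],[-1,0,0]]).astype(float)
print("rot",R.from_matrix(M.T@Rd).as_rotvec().round(3))
if len(sys.argv)>2:
    from spoke import spokes
    im,d,K,T=cam("wrist");print(spokes(im,K,T));cv2.imwrite("pics/last.png",im)
E
python3 arc.py -5 5
```

```text
t 6.47 p [ 0.5977 -0.136   0.1847] ang -15.4 rad 40.7 Ft -8.8 Fr -0.3 Fz -1.5 w 0.0147 Mz [-1.63  0.56 -0.02]
-5.0 [-0.   -0.14  0.72]
5.0 [-0.02 -0.02  0.71]
rot [ 0.024 -0.021  0.007]
([(94.0, 281), (228.6, 297)], array([ 0.5561, -0.1249,  0.168 ]))
```

Emit:
arm_command:
  plan:
    - [0,-0.15,0.7,0,-0.02,0,1.2]
    - [0,-0.05,0.7,0,-0.01,0,1.2]

```text
time: 6.78
position: [0.5994, -0.1309, 0.1853]
tool_rot: [0.51, -0.494, -0.503, -0.493]
ft_force: [0.1, -10.9, 4.2]
grip_width: 0.0141
```

```bash
python3 arc.py 5 15
```

```text
t 6.78 p [ 0.5994 -0.1309  0.1853] ang -7.9 rad 41.3 Ft -10.8 Fr 1.6 Fz 4.2 w 0.0141 Mz [-1.99 -0.06 -0.03]
5.0 [0.06 0.02 0.92]
15.0 [-0.01  0.11  0.7 ]
rot [ 0.025 -0.008  0.006]
([(100.9, 250), (236.0, 292)], array([ 0.5565, -0.1249,  0.168 ]))
```

Emit:
arm_command:
  plan:
    - [0.05,0,0.8,0,-0.01,0,1.2]
    - [0.03,0.06,0.8,0,-0.01,0,1.2]
    - [0,0.12,0.8,0,-0.01,0,1.2]

```text
time: 7.2
position: [0.5986, -0.1027, 0.1861]
tool_rot: [-0.501, 0.484, 0.51, 0.504]
ft_force: [-0.4, -0.3, -0.5]
grip_width: 0.012
```

```bash
python3 arc.py 15 25; python3 chk.py|tail -1
```

```text
t 7.2 p [ 0.5986 -0.1027  0.1861] ang 29.4 rad 46.0 Ft -0.0 Fr -0.5 Fz -0.5 w 0.012 Mz [-0.02  0.    0.04]
15.0 [ 0.11  0.12 -1.2 ]
25.0 [0.02 0.23 0.67]
rot [0.023 0.029 0.01 ]
([(100.8, 285), (238.8, 63)], array([ 0.5555, -0.1243,  0.168 ]))
now ('wheel', array([ 0.5624, -0.1253]), 'btn', array([0.5116, 0.0088]), 'can', array([0.566, 0.102]), np.int64(198), np.int64(21), np.int64(396))
```

It slipped off: the force is zero and the width is 12 mm. I'll look before doing anything.

```bash
python3 -c "
import cv2;i=cv2.imread('pics/last.png')[90:370,140:480];cv2.imwrite('pics/w7c.png',cv2.resize(i,None,fx=2.1,fy=2.1))"
```

```text
(no output)
```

View pics/w7c.png

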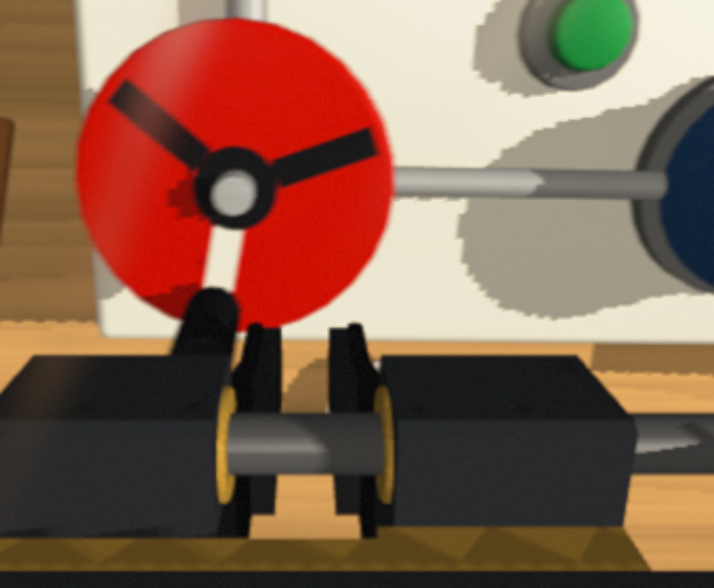

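```bash
python3 - <<'E'
from h import *
i=optics.camera_info("wrist");X=np.array(i["tool_from_camera"]);K=np.array(i["mtx"]);print(X.round(4))
def pr(p):
    c=np.linalg.inv(X)@[*p,1];u=K@c[:3]/c[2];return u[:2].round(1),((u[:2]-[140,90])*2.1).round(0),c[2].round(3)
for p in[(0,0,0),(0,.0095,.006),(0,-.0095,.006),(0,.0095,-.006),(-.019,0,0),(-.019,.0095,.006)]:print(p,*pr(p))
im,d,K,T=cam("wrist");P=points(d,K,T);o=robot.get_obs();M=R.from_quat(o["tool_rot"]).as_matrix()
Q=(P-o["position"])@M
for v in range(240,345,6):
    print(v,[ (Q[v,u]*1e3).round(0).astype(int).tolist() for u in (262,268,300,306)])
E
```

```text
[[-2.000e-03 -2.878e-01  9.577e-01 -1.864e-01]
 [ 6.000e-04 -9.577e-01 -2.878e-01  8.020e-02]
 [ 1.000e+00  0.000e+00  2.100e-03 -1.000e-04]
 [ 0.000e+00  0.000e+00  0.000e+00  1.000e+00]]
(0, 0, 0) [284.3 246. ] [303. 328.] 0.202
(0, 0.0095, 0.006) [294.  231.9] [323. 298.] 0.199
(0, -0.0095, 0.006) [293.7 259.7] [323. 356.] 0.204
(0, 0.0095, -0.006) [274.7 231.9] [283. 298.] 0.199
(-0.019, 0, 0) [284.3 259.2] [303. 355.] 0.183
(-0.019, 0.0095, 0.006) [295.  243.8] [325. 323.] 0.181
240 [[18, -3, -15], [17, -3, -10], [98, -36, 16], [98, -36, 22]]
246 [[-28, 12, -11], [-24, 11, -8], [-24, 11, 9], [-29, 13, 12]]
252 [[-36, 12, -11], [-32, 10, -8], [-32, 10, 9], [-34, 12, 12]]
258 [[-42, 12, -10], [-39, 10, -8], [-39, 10, 9], [-40, 11, 11]]
264 [[-48, 12, -10], [-45, 10, -7], [-47, 11, 8], [-45, 10, 11]]
270 [[-52, 11, -10], [-51, 10, -7], [-52, 10, 8], [-52, 10, 11]]
276 [[-57, 10, -9], [-58, 11, -7], [-58, 11, 8], [-57, 10, 10]]
282 [[-63, 11, -9], [-63, 11, -6], [-64, 11, 7], [-64, 11, 10]]
288 [[-108, 34, -6], [-108, 34, -4], [-108, 34, 5], [-108, 34, 6]]
294 [[-110, 34, -6], [-110, 33, -4], [-110, 33, 5], [-110, 34, 6]]
300 [[-111, 32, -6], [-111, 32, -4], [-112, 33, 5], [-111, 32, 6]]
306 [[-111, 30, -6], [-112, 31, -4], [-113, 31, 5], [-112, 31, 6]]
312 [[-112, 29, -6], [-112, 29, -4], [-112, 29, 5], [-112, 29, 6]]
318 [[-74, 0, -9], [-74, 0, -6], [-73, 0, 7], [-73, 0, 9]]
324 [[-72, -4, -9], [-73, -3, -6], [-74, -3, 7], [-73, -3, 10]]
330 [[-74, -6, -9], [-74, -6, -6], [-73, -6, 7], [-73, -6, 10]]
336 [[189, -216, -30], [188, -216, -22], [189, -216, 23], [191, -218, 31]]
342 [[188, -225, -30], [189, -226, -22], [190, -227, 23], [191, -228, 31]]
```

```bash
python3 - <<'E'
from h import *
o=robot.get_obs();M=R.from_quat(o["tool_rot"]).as_matrix()
im,d,K,T=cam("wrist");Q=(points(d,K,T)-o["position"])@M*1e3
for v in range(230,258,3):
    print(v,[(u,Q[v,u].round(0).astype(int).tolist()) for u in range(256,316,6)])
for n in("scene","top"):
    im,d,K,T=cam(n);Q=(points(d,K,T)-o["position"])@M*1e3
    m=(d>0)&(abs(Q[...,1])<14)&(abs(Q[...,2])<28)&(Q[...,0]>-60)&(Q[...,0]<12)
    q=Q[m];print(n,len(q),"max x",np.sort(q[:,0])[-30:].round(0))
    c=np.linalg.inv(T)@[*o["position"],1];u=K@c[:3]/c[2];print(u[:2])
    cv2.imwrite(f"pics/{n}9.png",im)
im=cv2.imread("pics/scene9.png");cv2.imwrite("pics/s9c.png",cv2.resize(im[120:240,180:340],None,fx=4.5,fy=4.5))
E
```

```text
230 [(256, [17, 4, -19]), (262, [17, 4, -15]), (268, [18, 4, -11]), (274, [19, 4, -7]), (280, [19, 4, -3]), (286, [20, 3, 1]), (292, [20, 3, 5]), (298, [19, 4, 9]), (304, [97, -25, 19]), (310, [97, -25, 24])]
233 [(256, [19, 1, -19]), (262, [18, 2, -15]), (268, [19, 2, -11]), (274, [19, 1, -7]), (280, [18, 2, -3]), (286, [19, 1, 1]), (292, [19, 2, 5]), (298, [21, 1, 9]), (304, [97, -29, 19]), (310, [99, -29, 24])]
236 [(256, [18, 0, -19]), (262, [17, 0, -15]), (268, [18, 0, -11]), (274, [19, -1, -7]), (280, [19, -1, -3]), (286, [19, -1, 1]), (292, [19, -1, 5]), (298, [98, -32, 13]), (304, [97, -32, 19]), (310, [99, -32, 25])]
239 [(256, [20, -3, -20]), (262, [19, -3, -15]), (268, [19, -3, -11]), (274, [19, -3, -7]), (280, [18, -3, -3]), (286, [19, -3, 1]), (292, [97, -35, 7]), (298, [97, -35, 13]), (304, [97, -35, 19]), (310, [98, -35, 25])]
242 [(256, [19, -5, -20]), (262, [18, -5, -15]), (268, [18, -5, -11]), (274, [19, -5, -7]), (280, [18, -5, -3]), (286, [97, -37, 2]), (292, [98, -38, 7]), (298, [97, -38, 13]), (304, [98, -38, 19]), (310, [99, -38, 25])]
245 [(256, [19, -7, -20])
[... 617 characters left out ...]
1, 10]), (310, [-35, 12, 13])]
254 [(256, [-39, 12, -14]), (262, [-38, 12, -11]), (268, [-34, 10, -8]), (274, [186, -91, -13]), (280, [188, -92, -5]), (286, [186, -91, 2]), (292, [188, -92, 10]), (298, [-34, 10, 7]), (304, [-35, 10, 10]), (310, [-38, 12, 13])]
257 [(256, [-41, 12, -14]), (262, [-40, 11, -11]), (268, [-37, 10, -8]), (274, [187, -96, -13]), (280, [188, -96, -5]), (286, [188, -96, 2]), (292, [188, -96, 10]), (298, [-39, 11, 7]), (304, [-38, 11, 10]), (310, [-42, 12, 13])]
scene 158 max x [-6. -5. -5. -5. -4. -3. -3. -2. -2. -2. -1. -0.  0.  1.  2.  2.  2.  3.
  4.  6.  6.  6.  7.  8.  9.  9. 10. 10. 10. 10.]
[246.61767866 175.41808432]
top 0 max x []
[369.84461259 199.64753754]
```

View pics/s9c.png

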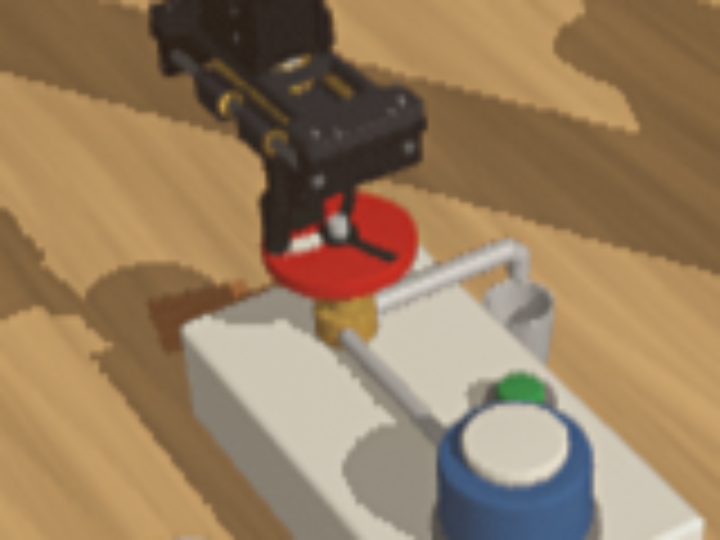

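The grip was held only by its top few millimetres. Depth shows the fingertips ending about 24 mm behind the nominal TCP, so they slid off upward. The filter and wheel stayed put. I'll regrip, lower this time.

Emit:
arm_command:
  plan:
    - [-3,0,0,0.02,0.03,0.01,4]
    - [-1,0,-1.5,0,0,0,4]
    - [0,0,-1.5,0,0,0,4]
    - [0,0,0,0,0,0,4]

```text
time: 8.0
position: [0.5975, -0.1379, 0.2249]
tool_rot: [-0.5, 0.501, 0.501, 0.498]
ft_force: [-0.2, -0.1, -0.4]
grip_width: 0.0383
```

```bash
cat > fing.py <<'E'
from h import *
o=robot.get_obs();M=R.from_quat(o["tool_rot"]).as_matrix();p=o["position"]
im,d,K,T=cam("wrist");Q=(points(d,K,T)-p)@M*1e3
m=(d>0)&(Q[...,1]>5)&(Q[...,1]<15)&(abs(Q[...,2])<40)&(Q[...,0]<6)&(Q[...,0]>-70)
for s in(-1,1):
    q=Q[m&(Q[...,2]*s>4)];print("finger",s,len(q),"x max",np.percentile(q[:,0],[50,98,100]).round(0),"z rng",np.percentile(q[:,2],[1,99]).round(0),"y",np.percentile(q[:,1],[2,50,98]).round(0))
P=points(d,K,T);h=cv2.cvtColor(im,cv2.COLOR_BGR2HSV)
g=(d>0)&(h[...,2]<90)&(P[...,2]>.186)&(P[...,2]<.216)&(abs(P[...,0]-.595)<.03)&(abs(P[...,1]-p[1])<.03)
q=P[g];print("grip pts",len(q),"x",np.percentile(q[:,0],[2,50,98]).round(4),"y",np.percentile(q[:,1],[2,50,98]).round(4),"z",np.percentile(q[:,2],[2,50,98]).round(4))
cv2.imwrite("pics/f.png",im)
E
python3 arc.py -10 ; python3 fing.py
```

```text
t 8.0 p [ 0.5975 -0.1379  0.2249] ang -18.0 rad 41.0 Ft -0.1 Fr -0.1 Fz -0.4 w 0.0383 Mz [-0.01 -0.03 -0.03]
-10.0 [ 4.03 -0.11  0.57]
rot [ 0.002 -0.002 -0.003]
finger -1 1058 x max [-52. -26. -23.] z rng [-31. -19.] y [ 6. 11. 12.]
finger 1 1063 x max [-52. -26. -23.] z rng [19. 31.] y [ 6. 11. 12.]
grip pts 671 x [0.5909 0.5955 0.606 ] y [-0.1395 -0.132  -0.124 ] z [0.1878 0.2095 0.2112]
```

Emit:
arm_command:
  plan:
    - [2.5,0,0.57,0,0,0,4]
    - [2,0,0,0,0,0,4]
    - [0.4,0,0,0,0,0,4]
    - [0,0,0,0,0,0,4]

```text
time: 8.55
position: [0.5956, -0.1316, 0.1723]
tool_rot: [-0.498, 0.501, 0.502, 0.499]
ft_force: [-0.0, -0.0, -0.4]
grip_width: 0.04
```

```bash
python3 arc.py -10 ; python3 fing.py; python3 -c "
import cv2;i=cv2.imread('pics/f.png')[90:370,140:480];cv2.imwrite('pics/f1c.png',cv2.resize(i,None,fx=2.1,fy=2.1))"
```

```text
t 8.55 p [ 0.5956 -0.1316  0.1723] ang -9.7 rad 37.7 Ft -0.0 Fr -0.0 Fz -0.4 w 0.04 Mz [-0.01  0.02 -0.01]
-10.0 [-1.23 -0.28 -0.07]
rot [ 0.     0.001 -0.007]
finger -1 1717 x max [-37.   6.   6.] z rng [-34.  -5.] y [ 5. 11. 15.]
finger 1 1832 x max [-34.   6.   6.] z rng [ 5. 39.] y [ 5. 11. 15.]
grip pts 1879 x [0.5837 0.5921 0.6021] y [-0.1585 -0.1323 -0.1041] z [0.1884 0.2082 0.2153]
```

View pics/f1c.png

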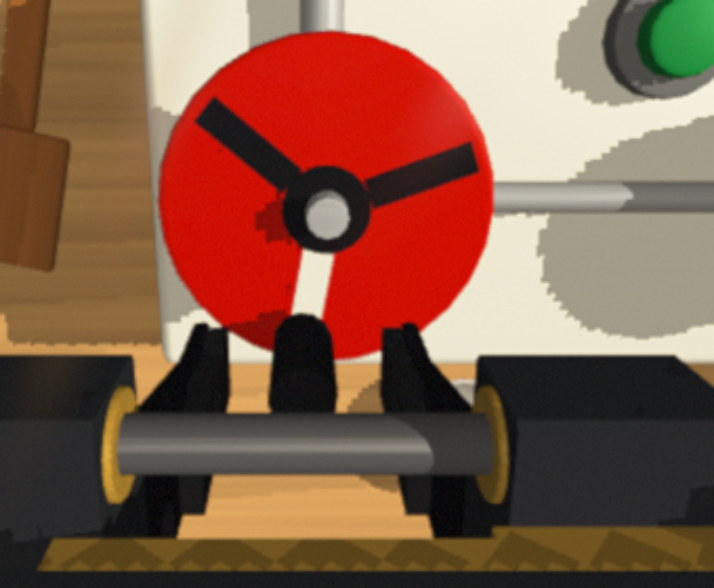

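Fingers at (205,330) and (405,330) straddle the grip at (300,345) with its base visible, and the tips are still well above the wheel. I'll lower further, watching Fz.

Emit:
arm_command:
  plan:
    - [0.5,-0.2,0,0,0,0,4]
    - [0.4,0,0,0,0,0,4]
    - [0,0,0,0,0,0,4]

```text
time: 8.98
position: [0.5989, -0.1319, 0.1646]
tool_rot: [-0.499, 0.501, 0.501, 0.499]
ft_force: [-0.8, 0.1, -0.3]
grip_width: 0.0399
```

Emit:
arm_command:
  plan:
    - [0.5,0,0,0,0,0,4]
    - [0.4,0,0,0,0,0,4]
    - [0,0,0,0,0,0,4]

```text
time: 9.35
position: [0.5989, -0.1319, 0.1552]
tool_rot: [-0.499, 0.501, 0.501, 0.499]
ft_force: [0.8, -0.1, 0.7]
grip_width: 0.0401
```

There is no contact even with the TCP below the wheel's top, so the physical fingers do end about 23 mm short. Close here.

Emit:
arm_command:
  plan:
    - [0,0,0,0,0,0,2.2]
    - [0,0,0,0,0,0,1.2]
    - [0,0,0,0,0,0,1.2]
    - [0,0,0,0,0,0,1.2]
    - [0,0,0,0,0,0,1.2]
  grip_force: 25

```text
time: 9.98
position: [0.5991, -0.1322, 0.1554]
tool_rot: [-0.5, 0.501, 0.501, 0.499]
ft_force: [0.4, -0.1, 0.8]
grip_width: 0.0168
```

```bash
sed -i 's/z=.1846/z=.155/' arc.py; python3 arc.py 0 10 20; python3 chk.py | tail -1
```

```text
t 9.97 p [ 0.5991 -0.1322  0.1554] ang -9.8 rad 41.2 Ft -0.1 Fr 0.4 Fz 0.8 w 0.0168 Mz [ 0.01 -0.    0.  ]
0.0 [ 0.04 -0.    0.7 ]
10.0 [-0.    0.06  0.71]
20.0 [0.   0.18 0.68]
rot [ 0.001 -0.001 -0.003]
([(99.6, 395), (238.2, 409)], array([ 0.5551, -0.1254,  0.168 ]))
now ('wheel', array([ 0.5621, -0.1224]), 'btn', array([0.5067, 0.0039]), 'can', array([0.5654, 0.1036]), np.int64(291), np.int64(2), np.int64(379))
```

Emit:
arm_command:
  plan:
    - [0,-0.05,0.6,0,0,0,1.2]
    - [0,0,0.6,0,0,0,1.2]

```text
time: 10.32
position: [0.5995, -0.1288, 0.1556]
tool_rot: [0.504, -0.504, -0.497, -0.494]
ft_force: [-1.8, -12.5, -2.9]
grip_width: 0.0175
```

```bash
python3 arc.py 10 20 30
```

```text
t 10.32 p [ 0.5995 -0.1288  0.1556] ang -5.1 rad 41.1 Ft -12.6 Fr -0.6 Fz -2.9 w 0.0175 Mz [-1.93  0.23 -0.02]
10.0 [0.04 0.09 1.07]
20.0 [-0.01  0.18  0.68]
30.0 [-0.01  0.3   0.64]
rot [ 0.004 -0.018 -0.003]
([(105.7, 393), (242.4, 401)], array([ 0.5558, -0.1248,  0.168 ]))
```

Emit:
arm_command:
  plan:
    - [0,0.04,0.8,0,-0.018,0,1.2]
    - [0,0.1,0.8,0,-0.01,0,1.2]
    - [0,0.15,0.8,0,-0.01,0,1.2]
  grip_force: 35

```text
time: 10.75
position: [0.5993, -0.1202, 0.1558]
tool_rot: [0.504, -0.499, -0.499, -0.497]
ft_force: [0.4, -12.1, -3.1]
grip_width: 0.0169
```

```bash
python3 arc.py 20 30 40 50
```

```text
t 10.75 p [ 0.5993 -0.1202  0.1558] ang 7.1 rad 41.1 Ft -12.0 Fr -1.1 Fz -3.1 w 0.0169 Mz [-2.08 -0.15 -0.03]
20.0 [0.07 0.26 0.89]
30.0 [-0.01  0.29  0.64]
40.0 [-0.01  0.4   0.58]
50.0 [-0.01  0.5   0.5 ]
rot [ 0.007 -0.008  0.003]
([(118.1, 400), (256.7, 389)], array([ 0.5551, -0.1246,  0.168 ]))
```

Emit:
arm_command:
  plan:
    - [0,0.15,0.88,0,-0.012,0,1.2]
    - [0,0.21,0.87,0,-0.01,0,1.2]
    - [0,0.29,0.85,0,-0.01,0,1.2]
    - [0,0.36,0.82,0,-0.01,0,1.2]
    - [0,0.42,0.79,0,-0.01,0,1.2]

```text
time: 11.42
position: [0.5943, -0.1047, 0.1561]
tool_rot: [0.51, -0.492, -0.496, -0.502]
ft_force: [4.7, -11.1, -7.0]
grip_width: 0.0168
```

```bash
python3 arc.py 40 50; python3 chk.py|tail -1
```

```text
t 11.43 p [ 0.5943 -0.1047  0.1561] ang 29.8 rad 41.3 Ft -11.9 Fr -1.4 Fz -7.0 w 0.0168 Mz [-1.91 -0.6  -0.05]
40.0 [0.09 0.47 0.56]
50.0 [-0.01  0.49  0.51]
rot [ 0.011 -0.004  0.024]
([(145.0, 399), (283.3, 234)], array([ 0.5548, -0.1245,  0.168 ]))
now ('wheel', array([ 0.5582, -0.1245]), 'btn', array([0.5109, 0.0044]), 'can', array([0.5659, 0.1019]), np.int64(126), np.int64(32), np.int64(402))
```

```bash
sed -i 's/p=o\["position"\];M=R.from_quat(o\["tool_rot"\]).as_matrix()$/M=R.from_quat(o["tool_rot"]).as_matrix();p=o["position"]-.04*M[:,0];z=.196/' arc.py; python3 arc.py 40 50
python3 - <<'E'
import numpy as np
from scipy.spatial.transform import Rotation as R
ax=np.array([.5585,-.1252])
for p,q in [((.5853,-.1557),(.508,-.491,-.502,-.498)),((.5978,-.1359),(.513,-.498,-.499,-.491)),((.5994,-.1309),(.51,-.494,-.503,-.493)),((.5995,-.1288),(.504,-.504,-.497,-.494)),((.5993,-.1202),(.504,-.499,-.499,-.497)),((.5943,-.1047),(.51,-.492,-.496,-.502))]:
    L=.022 if p[0]<.599 and p[1]<-.13 or p==(.5994,-.1309) else .04
    g=np.array(p)-L*R.from_quat(q).as_matrix()[:2,0]-ax;print(np.degrees(np.arctan2(g[1],g[0])).round(1),np.hypot(*g).round(4))
E
```

```text
t 11.53 p [ 0.5931 -0.104   0.196 ] ang 31.5 rad 40.5 Ft -10.7 Fr -1.0 Fz -5.8 w 0.0171 Mz [-1.81 -0.43  0.  ]
40.0 [-0.01  0.34  0.5 ]
50.0 [-0.01  0.49  0.51]
rot [ 0.011 -0.003  0.024]
([(146.5, 411), (285.1, 246)], array([ 0.5548, -0.1245,  0.168 ]))
-49.0 0.0404
-14.7 0.0405
-7.7 0.0411
-4.1 0.0412
7.4 0.041
30.7 0.0405
```

```bash
cat > sl.py <<'E'
import sys
from h import *
def sl(im,K,T):
    h=cv2.cvtColor(im,cv2.COLOR_BGR2HSV)
    red=((h[...,0]<8)|(h[...,0]>172))&(h[...,1]>130)&(h[...,2]>60)
    c,r=cv2.minEnclosingCircle(np.argwhere(red)[:,::-1].astype(np.float32))
    dk=(h[...,2]<70);dk[int(c[1]+35):]=0;uv=np.argwhere(dk)[:,::-1];C=onplane(c,K,T,.168)
    Q=np.array([onplane(p,K,T,.168) for p in uv if np.hypot(*(p-c))<r*.97])-C
    rr=np.hypot(Q[:,0],Q[:,1]);Q=Q[(rr>.017)&(rr<.036)];a=np.degrees(np.arctan2(Q[:,1],Q[:,0]))%360
    s=np.argsort(a);Q=Q[s];a=a[s];out=[]
    for g in np.split(np.arange(len(a)),np.where(np.diff(a)>10)[0]+1):
        if len(g)<60:continue
        vx,vy,x0,y0=cv2.fitLine(Q[g][:,:2].astype(np.float32),cv2.DIST_HUBER,0,.001,.001).ravel()
        b=np.degrees(np.arctan2(vy,vx))%360
        if abs((b-a[g].mean()+180)%360-180)>90:b=(b+180)%360
        out.append((round(float(b),1),len(g)))
    return out
if __name__=="__main__":
    im,_,K,T=cam("wrist");cv2.imwrite("pics/cur.png",im)
    for f in sys.argv[1:]:print(f,sl(cv2.imread(f),K,T))
    print("now",sl(im,K,T))
E
python3 sl.py pics/w1.png pics/w4.png pics/w5.png pics/w6.png pics/f.png
```

```text
pics/w1.png [(70.8, 385), (189.6, 382)]
pics/w4.png [(88.6, 430), (205.7, 446)]
pics/w5.png [(102.0, 442), (219.4, 466)]
pics/w6.png [(102.9, 452), (221.0, 475)]
pics/f.png [(112.7, 475), (229.0, 498)]
now [(154.3, 558), (271.0, 332)]
```

Emit:
arm_command:
  plan:
    - [0.05,0.5,0.74,0,-0.01,0.02,1.2]
    - [0.03,0.57,0.7,0,-0.008,0.01,1.2]
    - [0.02,0.62,0.66,0,-0.008,0.01,1.2]
    - [0,0.68,0.6,0,-0.006,0.01,1.2]
    - [0,0.72,0.54,0,-0.005,0.01,1.2]

```text
time: 12.25
position: [0.5855, -0.0964, 0.1567]
tool_rot: [0.508, -0.497, -0.497, -0.497]
ft_force: [8.2, -7.7, -8.2]
grip_width: 0.0169
```

```bash
python3 arc.py 60 70; python3 sl.py
```

```text
t 12.25 p [ 0.5851 -0.096   0.1967] ang 47.7 rad 39.5 Ft -11.2 Fr -0.2 Fz -8.2 w 0.0169 Mz [-1.31 -1.43 -0.01]
60.0 [0.05 0.62 0.6 ]
70.0 [-0.01  0.64  0.31]
rot [ 0.012 -0.01   0.012]
([(165.0, 397), (297.2, 295)], array([ 0.5538, -0.1242,  0.168 ]))
now [(166.7, 542), (269.9, 451)]
```

Emit:
arm_command:
  plan:
    - [0.05,0.69,0.6,0,-0.01,0.012,1.2]
    - [0.03,0.73,0.55,0,-0.006,0.01,1.2]
    - [0.02,0.77,0.5,0,-0.006,0.01,1.2]
    - [0,0.8,0.44,0,-0.005,0.01,1.2]
    - [0,0.83,0.38,0,-0.005,0.01,1.2]

```text
time: 12.98
position: [0.5766, -0.0924, 0.1585]
tool_rot: [0.512, -0.496, -0.493, -0.499]
ft_force: [10.3, -7.7, -6.6]
grip_width: 0.0171
```

```bash
python3 arc.py 70 75; python3 sl.py; python3 -c "
import cv2;i=cv2.imread('pics/cur.png')[60:340,140:480];cv2.imwrite('pics/g1c.png',cv2.resize(i,None,fx=2.1,fy=2.1))"
```

```text
t 12.97 p [ 0.5756 -0.0918  0.1985] ang 62.9 rad 37.6 Ft -12.7 Fr -2.2 Fz -6.6 w 0.0171 Mz [-0.88 -1.7  -0.01]
70.0 [0.23 0.32 0.48]
75.0 [-0.01  0.34  0.11]
rot [ 0.011 -0.016  0.023]
([(35.2, 167), (176.0, 390), (304.6, 314)], array([ 0.5508, -0.1246,  0.168 ]))
now [(174.1, 522), (279.1, 479)]
```

View pics/g1c.png

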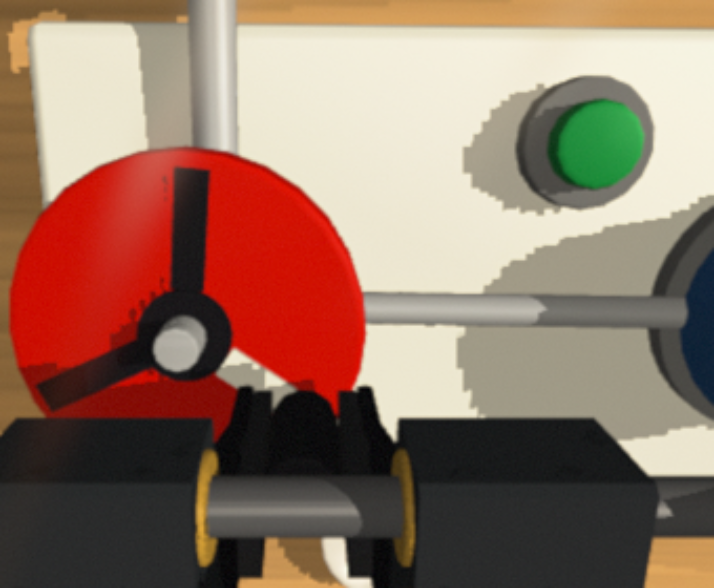

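Hub at (185,345), one spoke pointing almost straight up (toward the robot). The axis has crept about 5 mm toward the robot and I am lifting (Fz −7), so I'll press down slightly and go slower.

Emit:
arm_command:
  plan:
    - [0.4,0.55,0.25,0,-0.015,0.02,1.2]
    - [0.3,0.6,0.22,0,-0.006,0.012,1.2]
    - [0.2,0.6,0.18,0,-0.005,0.01,1.2]

```text
time: 13.45
position: [0.5826, -0.0924, 0.1557]
tool_rot: [0.51, -0.491, -0.493, -0.506]
ft_force: [7.7, -1.4, -0.6]
grip_width: 0.0174
```

```bash
python3 arc.py 75 80; python3 sl.py;python3 chk.py|tail -1
```

```text
t 13.45 p [ 0.5813 -0.0923  0.1957] ang 55.3 rad 40.1 Ft -7.1 Fr 3.2 Fz -0.6 w 0.0174 Mz [-0.19 -1.23  0.02]
75.0 [-0.07  1.23  0.64]
80.0 [-0.01  0.35  0.08]
rot [ 0.007 -0.003  0.032]
([(35.3, 139), (175.8, 396), (306.1, 328)], array([ 0.5545, -0.1244,  0.168 ]))
now [(173.8, 540), (276.6, 473)]
now ('wheel', array([ 0.5441, -0.1399]), 'btn', array([0.5114, 0.0052]), 'can', array([0.5659, 0.1011]), np.int64(339), np.int64(89), np.int64(414))
```

The button and canister are unmoved in the top view, so the creep was the housing starting to tip toward the robot. Pressing down seated it again. I'll continue with a steady downward press.

Emit:
arm_command:
  plan:
    - [0.4,0.55,0.4,0,0,0.03,1.2]
    - [0.4,0.67,0.4,0,-0.004,0.01,1.2]
    - [0.4,0.7,0.36,0,-0.004,0.01,1.2]
  grip_force: 45

```text
time: 13.98
position: [0.583, -0.0923, 0.1544]
tool_rot: [0.513, -0.496, -0.491, -0.499]
ft_force: [5.3, -4.6, 10.5]
grip_width: 0.0167
```

```bash
python3 arc.py 75 80; python3 sl.py;python3 chk.py|tail -1
```

```text
t 13.97 p [ 0.582  -0.0915  0.1943] ang 55.2 rad 41.1 Ft -6.9 Fr -0.7 Fz 10.5 w 0.0167 Mz [-0.79 -0.73 -0.02]
75.0 [-0.21  1.28  0.56]
80.0 [-0.01  0.35  0.08]
rot [ 0.008 -0.02   0.025]
([(35.7, 126), (176.6, 399), (306.6, 329)], array([ 0.5541, -0.124 ,  0.168 ]))
now [(173.4, 530), (275.3, 486)]
now ('wheel', array([ 0.5463, -0.1347]), 'btn', array([0.5117, 0.0042]), 'can', array([0.566 , 0.1006]), np.int64(398), np.int64(99), np.int64(412))
```

Emit:
arm_command:
  plan:
    - [0.25,0.8,0.55,0,-0.02,0.025,1.2]
    - [0.3,0.85,0.5,0,-0.005,0.012,1.2]
    - [0.3,0.9,0.45,0,-0.005,0.012,1.2]

```text
time: 14.5
position: [0.5813, -0.0917, 0.1552]
tool_rot: [0.514, -0.495, -0.49, -0.501]
ft_force: [10.7, -5.0, 0.6]
grip_width: 0.0167
```

```bash
python3 arc.py 75 80; python3 sl.py;python3 chk.py|tail -1
```

```text
t 14.5 p [ 0.5801 -0.0909  0.1952] ang 57.8 rad 40.5 Ft -11.7 Fr 1.4 Fz 0.6 w 0.0167 Mz [-0.76 -1.63 -0.06]
75.0 [-0.12  1.1   0.5 ]
80.0 [-0.01  0.34  0.08]
rot [ 0.008 -0.018  0.03 ]
([(36.9, 171), (178.4, 383), (308.1, 332)], array([ 0.5542, -0.1241,  0.168 ]))
now [(172.0, 494), (279.6, 467)]
now ('wheel', array([ 0.5421, -0.1345]), 'btn', array([0.5114, 0.0045]), 'can', array([0.5658, 0.1011]), np.int64(409), np.int64(101), np.int64(412))
```

Emit:
arm_command:
  plan:
    - [0.5,0.9,0.5,0,-0.02,0.04,1.2]
    - [0.5,0.95,0.45,0,-0.01,0.03,1.2]
    - [0.5,1.0,0.4,0,-0.01,0.03,1.2]

```text
time: 15.02
position: [0.58, -0.0909, 0.1545]
tool_rot: [-0.501, 0.502, 0.503, 0.494]
ft_force: [9.1, -2.5, 11.4]
grip_width: 0.0171
```

```bash
python3 arc.py 75 80; python3 sl.py;python3 chk.py|tail -1
```

```text
t 15.03 p [ 0.5804 -0.0907  0.1945] ang 57.6 rad 40.9 Ft -9.0 Fr 2.7 Fz 11.4 w 0.0171 Mz [-0.64 -1.51  0.02]
75.0 [-0.15  1.14  0.48]
80.0 [0.   0.35 0.08]
rot [ 0.008 -0.005 -0.009]
([(40.1, 220), (179.0, 376), (306.7, 324)], array([ 0.5555, -0.1245,  0.168 ]))
now [(173.5, 492), (281.0, 452)]
now ('wheel', array([ 0.5537, -0.1371]), 'btn', array([0.5113, 0.0049]), 'can', array([0.5658, 0.101 ]), np.int64(247), np.int64(91), np.int64(412))
```

Emit:
arm_command:
  plan:
    - [0.4,1.1,0.55,0,-0.01,0.01,1.2]
    - [0.4,1.15,0.5,0,-0.01,0.02,1.2]
    - [0.4,1.2,0.45,0,-0.01,0.02,1.2]

```text
time: 15.55
position: [0.5755, -0.0886, 0.1551]
tool_rot: [0.504, -0.496, -0.499, -0.5]
ft_force: [12.1, -2.4, 4.6]
grip_width: 0.0169
```

```bash
python3 arc.py 75 80; python3 sl.py;python3 chk.py|tail -1
```

```text
t 15.55 p [ 0.5751 -0.0885  0.1951] ang 65.7 rad 40.3 Ft -12.0 Fr 2.8 Fz 4.6 w 0.0169 Mz [-0.48 -1.99 -0.03]
75.0 [-0.09  0.61  0.25]
80.0 [-0.    0.35  0.08]
rot [ 0.007 -0.002  0.009]
([(35.5, 482), (185.7, 236), (325.2, 598)], array([ 0.5553, -0.1245,  0.168 ]))
now [(86.7, 257), (169.0, 297), (283.6, 384)]
now ('wheel', array([ 0.541 , -0.1366]), 'btn', array([0.5118, 0.0043]), 'can', array([0.5655, 0.1011]), np.int64(308), np.int64(102), np.int64(410))
```

Emit:
arm_command:
  plan:
    - [0.4,1.15,0.4,0,-0.01,0.015,1.2]
    - [0.4,1.2,0.35,0,-0.01,0.02,1.2]
    - [0.4,1.2,0.3,0,-0.01,0.02,1.2]

```text
time: 16.08
position: [0.5711, -0.0868, 0.1553]
tool_rot: [-0.505, 0.491, 0.497, 0.507]
ft_force: [12.2, 1.1, 5.3]
grip_width: 0.0169
```

```bash
python3 arc.py 75 80; python3 chk.py|tail -1
```

```text
t 16.07 p [ 0.5702 -0.0872  0.1953] ang 72.9 rad 39.8 Ft -11.4 Fr 4.6 Fz 5.3 w 0.0169 Mz [-0.03 -2.03 -0.02]
75.0 [-0.07  0.11  0.12]
80.0 [-0.01  0.35  0.08]
rot [0.004 0.009 0.024]
([(37.1, 766), (193.8, 118), (330.4, 679)], array([ 0.5551, -0.1246,  0.168 ]))
now ('wheel', array([ 0.5325, -0.1373]), 'btn', array([0.5117, 0.0042]), 'can', array([0.5658, 0.1009]), np.int64(277), np.int64(101), np.int64(414))
```

About 87° of stem turn by my estimate. I'll release with a small opening so the inner finger stays clear of the stem, and rise.

Emit:
arm_command:
  plan:
    - [0,0,0,0,0,0,2.3]
    - [0,0,0,0,0,0,2.3]
    - [-2,0,0,0,-0.0,0.0,2.3]
    - [-3,0,0,0,0,0,2.3]
    - [-5,0,0,0,0.01,0.02,2.3]
    - [-4,0,0,0,0,0,2.3]
    - [0,-3,0,0,0,0,2.3]
    - [0,0,0,0,0,0,2.3]
  grip_force: 20

```text
time: 17.18
position: [0.5927, -0.0847, 0.2957]
tool_rot: [-0.497, 0.501, 0.505, 0.497]
ft_force: [0.1, 0.1, 0.4]
grip_width: 0.0228
```

```bash
python3 look.py pics/r0.png; python3 sl.py pics/w5.png; python3 - <<'E'
from h import *
im,d,K,T=cam("wrist");P=points(d,K,T);h=cv2.cvtColor(im,cv2.COLOR_BGR2HSV)
g=(d>0)&(h[...,2]<90)&(P[...,2]>.205)&(P[...,2]<.216)&(np.hypot(P[...,0]-.556,P[...,1]+.125)<.06)
q=P[g];c=q.mean(0);print("grip",len(q),c.round(4),"ang",np.degrees(np.arctan2(c[1]+.1253,c[0]-.5557)))
i=im[0:300,100:460];cv2.imwrite("pics/r0c.png",cv2.resize(i,None,fx=2,fy=2))
E
python3 chk.py|tail -1
```

```text
t 17.175 tcp [ 0.5927 -0.0847  0.2957] F [0.12 0.09 0.37]
[[-0.012, -1.0, -0.004], [0.004, -0.004, 1.0], [-1.0, 0.012, 0.004]]
wheel px (243.35943603515625, 161.61566162109375) 50.51991271972656 [ 0.5568 -0.1245  0.168 ] bbox (194, 112, 100, 100)
grip [273, 174, 19, 20, 284] [ 0.57   -0.0863  0.2095] [ 0.5697 -0.0863  0.211 ]
pics/w5.png [(132.6, 379), (213.9, 258), (39.6, 179)]
now [(189.9, 150), (315.4, 147)]
grip 288 [ 0.5706 -0.0869  0.2099] ang 68.76695013414152
now ('wheel', array([ 0.5664, -0.1497]), 'btn', array([0.5099, 0.0079]), 'can', array([0.566 , 0.1011]), np.int64(399), np.int64(35), np.int64(406))
```

View pics/r0c.png

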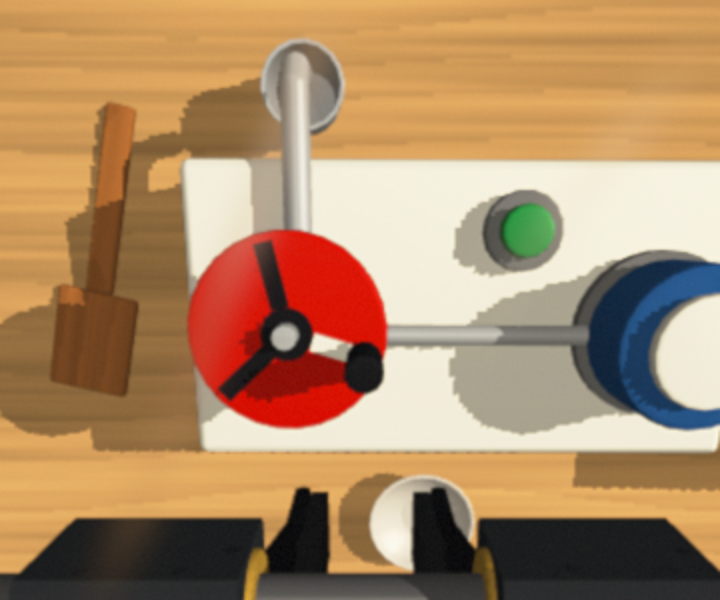

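The wheel has been released and stands with its grip at about 71°, its spokes turned about 120° in all. That is roughly 88° past the bite. The fingers are clear. Next is the button, seen at crop (527,230); the tool needs a 90° turn so its body clears the canister and wheel.

```bash
python3 - <<'E'
from h import *
o=robot.get_obs();print(o["q"].round(3))
im,d,K,T=cam("wrist");P=points(d,K,T);h=cv2.cvtColor(im,cv2.COLOR_BGR2HSV);H=h[...,0].astype(int)
g=(abs(H-65)<22)&(h[...,1]>100)&(d>0);k,l,s,ce=cv2.connectedComponentsWithStats(g.astype(np.uint8));j=1+np.argmax(s[1:,4])
q=P[l==j];print("btn",len(q),np.median(q,0).round(4),"z",np.percentile(q[:,2],[50,90]).round(4),onplane(ce[j],K,T,.108).round(4))
C=np.array([.5568,-.1245]);rr=np.hypot(P[...,0]-C[0],P[...,1]-C[1])
st=(d>0)&(rr<.012)&(P[...,2]>.177);red=((H<8)|(H>172))&(h[...,1]>130)&(d>0)&(rr<.045)
print("stem",st.sum(),P[st].mean(0).round(4),np.median(P[st][:,2]).round(4),"red z",np.median(P[red][:,2]).round(4))
E
```

```text
[-0.329  0.402  1.368 -0.     1.386 -1.903]
btn 572 [0.597  0.2108 0.0467] z [0.0467 0.0479] [0.5901 0.1768 0.108 ]
stem 8903 [ 0.5616 -0.123   0.4144] 0.4138 red z 0.1672
```

Emit:
arm_command:
  plan:
    - [0,0.4,0.4,0.175,0,0,0]
    - [0,0,0,0.175,0,0,0]
    - [0,0,0,0.175,0,0,0]
    - [0,0,0,0.175,0,0,0]
    - [0,0,0,0.175,0,0,0]
    - [0,0,0,0.175,0,0,0]
    - [0,0,0,0.175,0,0,0]
    - [0,0,0,0.175,0,0,0]
    - [0,0,0,0.175,0,0,0]
    - [0,0,0,0,0,0,0]

```text
time: 18.68
position: [0.5771, -0.0793, 0.2906]
tool_rot: [0.022, 0.718, -0.016, 0.696]
ft_force: [-0.5, -0.2, 0.0]
grip_width: 0.0003
```

```bash
cat > btn.py <<'E'
from h import *
o=robot.get_obs();p=o["position"];M=R.from_quat(o["tool_rot"]).as_matrix();print(p.round(4),o["ft_force"].round(1),M.round(3).tolist())
Rd=np.array([[0,0,1],[0,1,0],[-1,0,0]]).astype(float);Rd=Rd if M[0,2]>0 else Rd@np.diag([1,-1,-1])
print("rot",R.from_matrix(M.T@Rd).as_rotvec().round(3))
for n in("top","wrist"):
    im,d,K,T=cam(n);P=points(d,K,T);h=cv2.cvtColor(im,cv2.COLOR_BGR2HSV);H=h[...,0].astype(int)
    g=(abs(H-65)<22)&(h[...,1]>100)&(d>0)&(np.hypot(P[...,0]-.511,P[...,1]-.005)<.03)
    if g.sum()<20:print(n,"none");continue
    z=np.percentile(P[g][:,2],60);b=onplane(np.argwhere(g).mean(0)[::-1],K,T,z);print(n,g.sum(),"z",z.round(4),b.round(4),"shift tool cm",(M.T@(b-p)*100).round(2))
    if n=="wrist":
        Q=(P-p)@M*1e3;m=(d>0)&(abs(Q[...,1])<14)&(abs(Q[...,2])<25)&(Q[...,0]<10)&(Q[...,0]>-70);q=Q[m];print("finger x",np.percentile(q[:,0],[50,99,100]).round(0) if len(q) else None);cv2.imwrite("pics/b.png",im)
E
python3 btn.py
```

```text
[ 0.5771 -0.0793  0.2906] [-0.5 -0.2  0. ] [[-0.031, 0.054, 0.998], [0.009, 0.999, -0.054], [-0.999, 0.007, -0.031]]
rot [-0.054 -0.031 -0.008]
top 35 z 0.1127 [0.5102 0.0085 0.1127] shift tool cm [18.06  8.28 -6.6 ]
wrist 263 z 0.1113 [0.5139 0.0042 0.1113] shift tool cm [18.19  7.87 -6.2 ]
finger x [-47. -24. -22.]
```

Emit:
arm_command:
  plan:
    - [0,4.5,-3,-0.054,-0.03,-0.008,0]
    - [0,4.1,-3.2,0,0,0,0]
    - [0,0,0,0,0,0,0]
    - [5,0,0,0,0,0,0]
    - [4,0,0,0,0,0,0]
    - [0,0,0,0,0,0,0]

```text
time: 19.52
position: [0.5194, 0.0079, 0.2011]
tool_rot: [-0.005, 0.705, 0.004, 0.71]
ft_force: [-0.5, -0.1, 0.5]
grip_width: 0.0002
```

```bash
python3 btn.py; python3 -c "
import cv2;i=cv2.imread('pics/b.png');cv2.imwrite('pics/b1.png',i)"
```

```text
[0.5194 0.0079 0.2011] [-0.5 -0.1  0.5] [[0.007, -0.013, 1.0], [-0.002, 1.0, 0.013], [-1.0, -0.002, 0.007]]
rot [0.013 0.007 0.002]
top none
wrist 816 z 0.111 [0.5107 0.0062 0.111 ] shift tool cm [ 9.   -0.15 -0.94]
finger x [-49. -26. -25.]
```

View pics/b1.png

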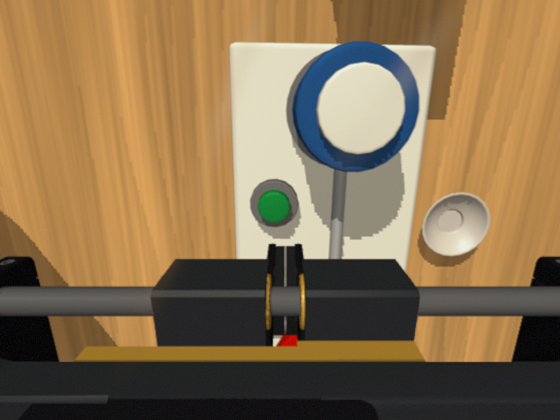

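The button is at (274,206) and the shut tips at (285,245), roughly in line. Shift and descend to just above.

Emit:
arm_command:
  plan:
    - [0,-0.15,-0.85,0.013,0.007,0,0]
    - [4,0,0,0,0,0,0]
    - [4,0,0,0,0,0,0]
    - [1.4,0,0,0,0,0,0]
    - [0,0,0,0,0,0,0]

```text
time: 20.25
position: [0.5216, 0.0026, 0.1166]
tool_rot: [-0.002, 0.698, -0.003, 0.716]
ft_force: [0.0, -0.4, 0.2]
grip_width: 0.0004
```

```bash
python3 btn.py
```

```text
[0.5216 0.0026 0.1166] [ 0.  -0.4  0.2] [[0.025, 0.002, 1.0], [-0.008, 1.0, -0.002], [-1.0, -0.008, 0.025]]
rot [-0.002  0.025  0.008]
top none
wrist 1458 z 0.111 [0.5101 0.0082 0.111 ] shift tool cm [ 0.52  0.56 -1.17]
finger x [-28.   8.  10.]
```

Emit:
arm_command:
  plan:
    - [0,0.35,-1.0,0,0.02,0,0]
    - [0,0,0,0,0,0,0]
    - [0.8,0,-0.1,0,0,0,0]
    - [0,0,0,0,0,0,0]

```text
time: 20.85
position: [0.5125, 0.0061, 0.1117]
tool_rot: [-0.003, 0.703, -0.004, 0.711]
ft_force: [-0.6, 0.4, -0.1]
grip_width: 0.0008
```

Emit:
arm_command:
  plan:
    - [0.8,0,-0.1,0,0,0,0]
    - [0.8,0,0,0,0,0,0]
    - [0.4,0,0,0,0,0,0]
    - [0,0,0,0,0,0,0]

```text
time: 21.35
position: [0.5114, 0.0059, 0.0896]
tool_rot: [-0.003, 0.703, -0.004, 0.711]
ft_force: [0.5, 0.4, -0.2]
grip_width: 0.0004
```

Emit:
arm_command:
  plan:
    - [0.3,0,0,0,0,0,0]
    - [0.3,0,0,0,0,0,0]

```text
time: 21.6
position: [0.5118, 0.0058, 0.0837]
tool_rot: [-0.003, 0.703, -0.004, 0.711]
ft_force: [-0.7, 0.1, 2.1]
grip_width: 0.0005
```

Emit:
arm_command:
  plan:
    - [0.3,0,0,0,0,0,0]
    - [0.3,0,0,0,0,0,0]

```text
time: 21.85
position: [0.5119, 0.0058, 0.0805]
tool_rot: [-0.003, 0.703, -0.004, 0.711]
ft_force: [-7.9, 1.0, 38.3]
grip_width: 0.0006
```

Emit:
arm_command:
  plan:
    - [0.4,0,0,0,0,0,0]
    - [0.4,0,0,0,0,0,0]

```text
time: 22.1
position: [0.512, 0.0058, 0.0806]
tool_rot: [-0.004, 0.702, -0.004, 0.712]
ft_force: [-9.6, 0.7, 35.6]
grip_width: 0.0004
```

The force rose 2.1 N halfway and then jumped to a hard stop right where 6 mm of travel should end, so the button is fully down. Let go and retreat.

Emit:
arm_command:
  plan:
    - [-1,0,0,0,0,0,0]
    - [-2,0,0,0,0,0,0]
    - [-5,0,0,0,0,0,0]
    - [-5,0,0,0,0,0,0]
    - [-5,0,0,0,0,0,0]
    - [0,0,-5,0,0,0,0]
    - [0,0,-5,0,0,0,0]
    - [0,5,0,0,0,0,0]
    - [0,5,0,0,0,0,0]
    - [0,5,0,0,0,0,0]
    - [0,5,0,0,0,0,0]
    - [0,0,0,0,0,0,0]

```text
time: 23.6
position: [0.4105, 0.2101, 0.2634]
tool_rot: [-0.003, 0.698, -0.007, 0.716]
ft_force: [0.3, 0.1, 0.2]
grip_width: 0.0008
```

```bash
cat > fin.py <<'E'
from h import *
o=robot.get_obs();print(o["time"],o["position"].round(3),o["ft_force"].round(1))
im,d,K,T=cam("top");P=points(d,K,T);h=cv2.cvtColor(im,cv2.COLOR_BGR2HSV);a=cv2.imread("pics/top0.png")
H=h[...,0].astype(int);g=(abs(H-65)<22)&(h[...,1]>100)&(d>0)&(np.hypot(P[...,0]-.511,P[...,1]-.005)<.03);print("btn z",P[g].mean(0).round(4),g.sum())
C=np.array([.5605,-.1247]);rr=np.hypot(P[...,0]-C[0],P[...,1]-C[1])
st=(d>0)&(rr<.007);red=((H<8)|(H>172))&(h[...,1]>130)&(d>0)&(rr<.045)
print("stem z",np.median(P[st][:,2]).round(4),"red z",np.median(P[red][:,2]).round(4))
m=(d>0)&(P[...,2]>.205)&(P[...,2]<.225)&(rr<.06);c=P[m].mean(0);print("grip ang",np.degrees(np.arctan2(c[1]-C[1],c[0]-C[0])))
cv2.imwrite("pics/end.png",np.vstack([a[120:310,140:470],im[120:310,140:470]]))
E
python3 fin.py; python3 chk.py
```

```text
23.6 [0.41  0.21  0.263] [0.3 0.1 0.2]
btn z [0.5115 0.007  0.113 ] 55
stem z 0.1811 red z 0.1692
grip ang 70.81855590621308
start ('wheel', array([ 0.5603, -0.1246]), 'btn', array([0.5107, 0.0053]), 'can', array([0.5659, 0.102 ]), np.int64(1387), np.int64(81), np.int64(415))
now ('wheel', array([ 0.5619, -0.1255]), 'btn', array([0.5126, 0.0047]), 'can', array([0.5656, 0.1023]), np.int64(1328), np.int64(60), np.int64(408))
```

```bash
python3 - <<'E'
from h import *
a=cv2.imread("pics/top0.png");im,_,_,_=cam("top")
ga,gb=[cv2.cvtColor(x,cv2.COLOR_BGR2GRAY) for x in(a,im)]
for n,(u,v,w,h) in dict(cup=(356,268,30,26),dish=(310,136,42,40),paddle=(414,192,36,88),lunch=(148,168,86,60)).items():
    t=ga[v:v+h,u:u+w];r=cv2.matchTemplate(gb[v-12:v+h+12,u-12:u+w+12],t,cv2.TM_CCOEFF_NORMED);_,m,_,l=cv2.minMaxLoc(r);print(n,round(m,3),"shift px",l[0]-12,l[1]-12)
print(robot.get_obs()["ft_force"].round(1));workorder.hand_in()
E
```

```text
cup 0.152 shift px 11 -5
dish 0.999 shift px 0 0
paddle 0.605 shift px 1 -5
lunch 0.998 shift px 0 0
[-0.8 -0.1 -0.6]
the job is handed in; nothing more can be done
```

The job is handed in. By my estimates the stem is about a quarter turn open and the button was pressed fully and let go, but the stem angle was never measured directly.

**Valve:** The wheel ran free for about 30° and then bit.
- **Slip:** My first grasp held only the top of the grip and slid off after a few degrees of stem turn. The fingers end about 23 mm short of the nominal TCP. I regripped lower.
- **Tipping:** The housing once began to tip toward me under the pull; pressing down on the grip seated it again.
- **Result:** The wheel turned about 119° in all. I put the stem at roughly 86–89° past the bite, with the exact start of the bite uncertain by about 4°.
- **Height check:** Depth gave the stem top at 181.1 mm and the wheel top at 169.2 mm (nominal 168). That is too noisy to confirm the 2 mm rise.

**Button:** The force was 2.1 N about halfway down, then a hard stop where 6 mm of travel should end, at about 38 N. Afterwards the button top was back at its starting height of 113 mm.

**Other checks:**
- **Filter:** It stands within about 2 mm of its start.
- **Dish and lunch box:** These are unmoved.
- **Cup and paddle:** The final image match failed on both (scores 0.15 and 0.61). The arm's shadow may explain it, but I did not check. I saw nothing touch either object. Both looked in place in the wrist picture before the button press, but I had no pictures left to look again.
- **Robot:** It was clear of everything when I handed in, at about 24 s.

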